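# Make up the film kit and the print kit in the darkroom

### The job

Make up the two darkroom kits. Film kit, in the black tray: stand the amber developer bottle in the large pocket and the yellow-lidded film can in the small pocket, and press the thermometer down into the tray's two spring clips until it snaps fully home. Print kit, in the red tray: stand the white fixer jar in the large pocket and the loupe in the small pocket, all upright; leave the green bottle, the measuring beaker and the tongs in the red tray where they are.

Things in the scene. Friction and masses are not known exactly. Their poses are not given: they have to be found in the camera images.
- film_tray: Fixed black tray, 150 (x) by 178 mm (y), rim 20 mm high, origin under its centre. Floor 4 mm, inner ribs 14 mm high. Large pocket centre at x -35, y 35 mm; small at -35, -52. Lane along y at x 38 with steel spring clips at y -35 and 35 (10 mm long, 51 high). A 16 mm tube laid on their lips has its axis at 45 mm; pushed down with 5 to 12 N it snaps home, axis 32 mm above the bench.
- print_tray: Fixed red tray, the same moulding as the black one: 150 (x) by 178 mm (y), rim 20 mm high, origin under its centre; floor 4 mm thick, inner ribs 14 mm high. Large pocket 72 (x) by 100 mm (y), centre at x -35, y 35 mm; small pocket 72 by 66 mm, centre at x -35, y -52. Its lane along y, at x 38, 66 mm wide, has no clips and already holds wooden tongs.
- amber_bottle_mid (a point): Developer bottle: brown (amber) glass, paper label, black cap. Body diameter 52 mm up to 48 mm, then a shoulder; cap diameter 39 mm; total height 75 mm; about 160 g. Its origin here is on its axis, half-way up, z up. Stands upright at the start. 
- fixer_jar_mid (a point): Fixer jar: white plastic, diameter 54 mm, with a blue lid of diameter 51 mm (top 18 mm); total height 72 mm; about 140 g. Its origin here is on its axis, half-way up, z up. Stands upright at the start. 
- film_can_mid (a point): Film can: black plastic, diameter 31 mm, with a yellow lid of diameter 34 mm (top 9 mm); total height 52 mm; 35 g. Its origin here is on its axis, half-way up, z up. Stands upright at the start. 
- loupe_mid (a point): Loupe: stubby cylinder, diameter 44 mm, clear skirt below, silver band above, black eyepiece (diameter 39 mm, top 8 mm); total height 50 mm; 90 g. Its origin here is on its axis, half-way up, z up. Stands upright at the start. 
- thermometer_mid (a point): Tray thermometer: white tube of diameter 16 mm lying along its own y, 140 mm long over all, with an 18 mm square blue cap, 12 mm long, at each end (the caps keep it from rolling). Origin at its middle, on the tube's axis, 9 mm above what the caps lie on; z up. Either way round is the same. 45 g.
- green_bottle_mid (a point): Bystander to be left alone: bottle of green glass with a white cap, diameter 52 mm, height 75 mm, standing. Origin half-way up its axis.
- measure_mid (a point): Bystander to be left alone: clear plastic measuring beaker with red marks, diameter 66 mm at the rim, height 80 mm, standing. Origin half-way up its axis.
- tongs_mid (a point): Bystander to be left alone: wooden print tongs with black tips, 145 mm long, 30 mm wide, 12 mm high, lying along y in the lane of the red tray. Origin at the middle.
There are look-alikes about, which are no part of the job. What is shaped like the part that bears fixer_jar_mid but pink is not meant.

How it is judged:
At the end, for the whole second after the job is handed in: Bottle and can stand upright (within 0.15 rad) on the floors of their pockets in the black tray, jar and loupe in the red; thermometer home in both clips: axis within 3.5 mm of seated height, 4 mm of the lane's centre line, 0.1 rad, middle within 18 mm of mid-lane. All at rest (x of amber_bottle_mid in the frame of film_tray between -0.049 and -0.021 m and y of amber_bottle_mid in the frame of film_tray between 0.007 and 0.063 m and z of amber_bottle_mid in the frame of film_tray between 0.0365 and 0.0465 m and angle between each of amber_bottle_mid, film_can_mid, fixer_jar_mid, loupe_mid's own z axis and vertical below 0.15 rad and x of film_can_mid in the frame of film_tray between -0.059 and -0.011 m and y of film_can_mid in the frame of film_tray between -0.073 and -0.031 m and z of film_can_mid in the frame of film_tray between 0.025 and 0.035 m and x of fixer_jar_mid in the frame of print_tray between -0.049 and -0.021 m and y of fixer_jar_mid in the frame of print_tray between 0.007 and 0.063 m and z of fixer_jar_mid in the frame of print_tray between 0.035 and 0.045 m and x of loupe_mid in the frame of print_tray between -0.053 and -0.017 m and y of loupe_mid in the frame of print_tray between -0.067 and -0.037 m and z of loupe_mid in the frame of print_tray between 0.024 and 0.034 m and x of thermometer_mid in the frame of film_tray between 0.034 and 0.042 m and y of thermometer_mid in the frame of film_tray between -0.018 and 0.018 m and z of thermometer_mid in the frame of film_tray between 0.028 and 0.0355 m and angle between the y axis of thermometer_mid and the y axis of film_tray, either way round below 0.1 rad and linear speed of each of amber_bottle, film_can, fixer_jar, loupe, thermometer below 0.02 m/s); the robot touches nothing.
It fails at once if the green bottle is moved more than 30 mm or knocked over (distance of green_bottle_mid from where it was at the start of the episode above 0.03 m or angle between green_bottle_mid's own z axis and vertical above 0.6 rad).
It fails at once if the measuring beaker is moved more than 30 mm or knocked over (distance of measure_mid from where it was at the start of the episode above 0.03 m or angle between measure_mid's own z axis and vertical above 0.6 rad).
It fails at once if the tongs in the red tray are moved more than 30 mm or tipped up (distance of tongs_mid from where it was at the start of the episode above 0.03 m or angle between tongs_mid's own z axis and vertical above 0.6 rad).
It also fails if it takes over 144 s, if anything falls off the work surface, if the arm or the gripper's body presses on something with over 40 N, if the wrist force passes 120 N, or if a joint passes its speed limit or range.

### The arm

A 6-joint arm with a two-finger parallel gripper is mounted at the origin on the work surface. World frame = base frame: x ahead of the robot, y to its left, z up, the work surface at z = 0. Lengths are in m, angles in rad, forces in N, time in s.
With the tool pointing down it reaches from about 0.425 to 0.95 m from the base axis. Payload 3.5 kg.
Tool frame: the origin (TCP) lies at the very end of the fingers, on their centre line; the grasp point (between the pads) lies 19 mm behind it (ctrl.grip_point_offset is the distance from the TCP to the grasp point, in m); z points along the fingers, y is the line along which they close (so a half turn about z gives the same grasp; the last joint's range is limited). The gripper opens to 85 mm and grips with 20 to 120 N. Pads are 22 mm wide; open, the fingers measure 114 mm over their backs; the gripper's body (76 mm by 85 mm) begins 54 mm behind the grasp point. The pads swing forward as they close: fully open they stand 13 mm farther back than shut.
Start: joints at [-1.426, 0.286, 1.577, -0, 1.279, -0.15], TCP at [0.196, -0.646, 0.231] pointing down, gripper open.
Joint ranges: [-2.77, 2.77], [-0.9, 2.22], [0.21, 2.48], [-1.53, 4.67], [0.24, 2.81], [-2.84, 2.84]. Speed limits (rad/s): [2.79, 2.79, 3.14, 3.14, 3.14, 3.14].

### API

Orientations are given as a unit quaternion [x, y, z, w].
In Python, from plant import ctrl gives the robot as it stands. The module is installed in compiled form; this text tells all that it offers.
- The arm moves only by the shell command python3 -m pendant 'ROWS' [OPENING] [FORCE]. ROWS is JSON, a list of rows, each an object of numbers: "dx", "dy", "dz": the shift along the tool's x, y, z in cm; "twist": the turn about the tool's z in degrees. A call has 1 to 10 rows; each row is the pose to reach, as a shift and turn from the pose commanded when the call began, along the tool's axes at that moment; what a row does not reach only later rows make up. A row lasts 1/8 s, in which the tool goes at most 62.5 mm and 10.7 degrees, less where a joint would pass 70% of its speed; a pose out of reach is approached as far as the arm can. A call with a gripper value outside its range is refused whole. OPENING is the opening in per cent of the stroke, from 0 (shut) to 100 (fully open), set as the call begins (- or left out, the last holds). The fingers move at their own pace and stop on an object; FORCE is the grip in N (left out, the last holds). Time passes only in rows, so rows that repeat a pose let the fingers close. It gives the time, the measured TCP pose, the force, the opening and the grip force at its end, in the units of the state.
- ctrl.get_state(): the state, without advancing time (a new reading comes with each control period).
- ctrl.read_camera(name): name is "side" or "top"; returns a dict with "img" (400x640x3 uint8, red, green, blue), "depth" (400x640 float32, m along the optical axis (not along the pixel's ray), 0 where there is no reading), "camera_matrix" (3x3 intrinsics, pixels), "distortion" ([k1, k2, p1, p2, k3] as OpenCV has them; the pictures are not rectified), "xyz" and "rotation" of the camera in the world. Camera axes: x right, y up, looking along -z (the intrinsics and any distortion apply to the point x, -y, -z); pixel columns grow to the right and rows downward; lengths in m; the calibration is good to about 2 mm. A picture is of the moment at which its call begins.
- ctrl.sign_off(): hands the job in; it is judged then, once.
The state is a dict: "time": time; "qpos": joint angles; "dq": joint speeds; "joint_efforts": joint torques, N m; "eef_pos": TCP position; "tcp_rot": TCP orientation; "contact_force": force on the tool from outside, world axes, zero at the start; "wrist_torque": the same for the moment, N m; "opening": opening from 0.0 (shut) to 1.0 (fully open); "finger_force": force on a finger pad.
Only numpy, scipy, OpenCV 4.12 (cv2) and the standard library are available. Lean on these libraries where they do the work, as an engineer would, in place of code of your own. Each camera call takes 0.05 s, during which the arm holds its last target. There are 200 camera calls.

## Working session

There is one attempt and no reset: what is moved stays moved. The work goes in short steps, Python scripts to look and compute and a shell command to move; the robot and the scene stay as the last step left them, time stands still between calls to the robot, and variables do not carry over. Pictures are saved under pics/ and viewed, at most 14 in all, crops included, and the job is handed in when it is done.

```bash
mkdir -p pics; cat > h.py <<'E'
import numpy as np, cv2
from plant import ctrl
def shot(n):
    c=ctrl.read_camera(n); return c
def save(im,p): cv2.imwrite('pics/'+p,cv2.cvtColor(im,cv2.COLOR_RGB2BGR))
def rot(c):
    R=np.array(c['rotation'],float)
    if R.shape!=(3,3):
        from scipy.spatial.transform import Rotation as Ro; R=Ro.from_quat(R).as_matrix()
    return R
def ray(c,uv):
    p=cv2.undistortPoints(np.array(uv,float).reshape(-1,1,2),np.array(c['camera_matrix'],float),np.array(c['distortion'],float)).reshape(-1,2)
    d=np.c_[p[:,0],-p[:,1],-np.ones(len(p))]
    return np.array(c['xyz']),d@rot(c).T
def plane(c,uv,z):
    o,d=ray(c,uv); return o+d*((z-o[2])/d[:,2])[:,None]
def cloud(c):
    v,u=np.mgrid[:400,:640]; o,d=ray(c,np.c_[u.ravel(),v.ravel()])
    return (o+d*c['depth'].reshape(-1,1)).reshape(400,640,3)
def blobs(m,amin=40):
    n,l,s,ce=cv2.connectedComponentsWithStats(m.astype(np.uint8))
    return [(ce[i].round(1),s[i],l==i) for i in range(1,n) if s[i][4]>=amin]
E
python3 - <<'E'
from h import *
for n in('top','side'):
    c=shot(n); save(c['img'],n+'0.png'); np.savez(n+'0.npz',**c); print(n,c['xyz'],c['rotation'],c['camera_matrix'],c['distortion'])
s=ctrl.get_state(); print(s)
E
```

```text
top [ 0.55700214 -0.00919213  0.97513521] [-0.01762905  0.00531666  0.71636087 -0.69748695] [[362.27131783   0.         322.92767078]
 [  0.         362.27131783 199.5783649 ]
 [  0.           0.           1.        ]] [-0.04198883  0.          0.          0.          0.        ]
side [0.35927765 0.76916837 0.94450345] [-0.04666384  0.35296625  0.92257352 -0.14864525] [[459.04508569   0.         326.04982259]
 [  0.         459.04508569 210.79452784]
 [  0.           0.           1.        ]] [-0.02018506  0.          0.          0.          0.        ]
{'time': 0.1, 'qpos': array([-1.42598653e+00,  2.87102282e-01,  1.57810170e+00, -8.76296718e-06,
        1.27860702e+00, -1.50007636e-01]), 'dq': array([-0.00083641, -0.0023264 , -0.00308035, -0.00010406,  0.00011621,
        0.00176484]), 'joint_efforts': array([ 1.01093086e-03, -4.07298625e+01, -2.93699920e+01, -1.88311883e-04,
        3.45916080e-03,  1.15801896e-05]), 'eef_pos': array([ 0.1960615 , -0.64524438,  0.23003021]), 'tcp_rot': array([ 9.89154200e-01,  1.46876612e-01, -1.31171285e-06, -1.10918083e-03]), 'contact_force': array([1.23366395, 0.17998493, 0.43431256]), 'wrist_torque': array([-0.03858891,  0.01805803,  0.04338296]), 'finger_force': 0.0, 'opening': 1.000284193668596}
```

View pics/top0.png

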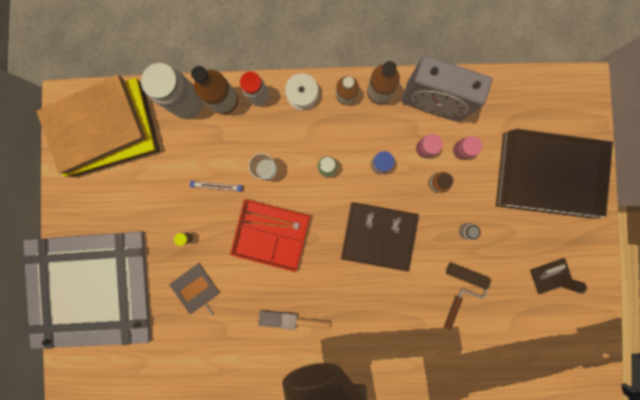

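View pics/side0.png

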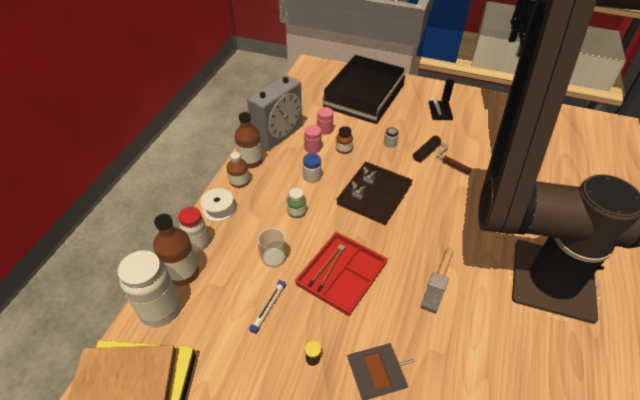

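The top view shows the black tray at about (380,237) with its clips at the top, and the red tray at (271,236) with the tongs.
- **Fixer:** the blue-lidded jar is at (384,162). The pink jars at (430,146) and (468,148) are look-alikes and not meant.
- **Amber bottle:** the candidates are (441,182), which is small with a black cap; (347,90), which has a white cap; and (213,88) and (384,82), which are both large. (441,182) fits.
- **Others:** loupe at (470,232), yellow-lidded can at (182,239), thermometer at (216,186), green bottle at (327,166), beaker at (264,168).

I'll confirm with an enlarged crop and measure.

```bash
cat > m.py <<'E'
from h import *
class D(dict): pass
t=dict(np.load('top0.npz')); s=dict(np.load('side0.npz'))
a=cv2.resize(t['img'][120:270,160:500],None,fx=2.3,fy=2.3,interpolation=cv2.INTER_CUBIC)[:300]
a=cv2.resize(t['img'][130:250,370:490],(400,400),interpolation=cv2.INTER_CUBIC)
b=cv2.resize(s['img'][115:215,285:405],(480,400),interpolation=cv2.INTER_CUBIC)[:, :400]
save(np.hstack([a,b]),'crop.png')
P=cloud(t)
hsv=cv2.cvtColor(t['img'],cv2.COLOR_RGB2HSV); H,S,V=hsv[...,0],hsv[...,1],hsv[...,2]
# heights above bench: upper-surface blobs in the cloud
def top(name,u,v,zt,r=16):
    w=np.zeros((400,640),bool); w[v-r:v+r,u-r:u+r]=1
    m=w&(np.abs(P[...,2]-zt)<.008)
    if m.sum()<5: print(name,'none',P[v-2:v+3,u-2:u+3,2].round(3)); return
    q=P[m]; ctr=(q[:,:2].max(0)+q[:,:2].min(0))/2
    (cu,cv_),_=cv2.minEnclosingCircle(np.argwhere(m)[:,::-1].astype(np.float32))
    print(name,m.sum(),'mean',q.mean(0).round(4),'mid',ctr.round(4),'ext',np.ptp(q,axis=0)[:2].round(3),'raycirc',plane(t,[[cu,cv_]],zt)[0].round(4))
top('amber',441,182,.075);top('fixer',384,162,.072);top('can',182,239,.052);top('loupe',470,232,.050)
top('green',327,166,.075);top('beaker',264,168,.08,20)
def rect(name,m,z):
    bl=max(blobs(m),key=lambda b:b[1][4]); 
    c,_=cv2.findContours(bl[2].astype(np.uint8),cv2.RETR_EXTERNAL,cv2.CHAIN_APPROX_NONE)
    q=plane(t,c[0].reshape(-1,2),z)[:,:2].astype(np.float32)
    r=cv2.minAreaRect(q); print(name,bl[0],bl[1],np.array(r[0]).round(4),np.array(r[1]).round(4),round(r[2],1))
w=np.zeros((400,640),bool); w[190:280,220:320]=1
rect('red',w&((H<6)|(H>174))&(S>180)&(V>80),.02)
w=np.zeros((400,640),bool); w[195:280,330:430]=1
rect('black',w&(V<90),.02)
w=np.zeros((400,640),bool); w[170:200,180:250]=1
th=w&(S<110)|w&(H>95)&(H<135)
rect('therm',th,.012)
for nm,m in(('bluecaps',w&(H>100)&(H<130)&(S>90)),):
    for b in blobs(m,4): print(nm,b[0],b[1][4],plane(t,[b[0]],.016)[0].round(4))
w=np.zeros((400,640),bool); w[205:240,358:410]=1
for b in blobs(w&(V>95),4): print('clip',b[0],b[1],plane(t,[b[0]],.045)[0].round(4),P[b[2]][:,2].max())
E
python3 m.py
```

```text
amber 199 mean [ 0.6265 -0.2994  0.0752] mid [ 0.626  -0.3004] ext [0.037 0.039] raycirc [ 0.627  -0.2991  0.075 ]
fixer 329 mean [ 0.6799 -0.1473  0.0723] mid [ 0.6803 -0.1472] ext [0.049 0.05 ] raycirc [ 0.6799 -0.1471  0.072 ]
can 134 mean [0.4958 0.3767 0.0525] mid [0.4956 0.3773] ext [0.031 0.032] raycirc [0.496  0.3773 0.052 ]
loupe 216 mean [ 0.4945 -0.3709  0.0499] mid [ 0.494  -0.3717] ext [0.041 0.042] raycirc [ 0.4947 -0.3699  0.05  ]
green 187 mean [ 0.6747 -0.0058  0.0754] mid [ 0.6749 -0.0064] ext [0.036 0.035] raycirc [ 0.6745 -0.0054  0.075 ]
beaker 120 mean [0.6773 0.1612 0.0792] mid [0.6752 0.1582] ext [0.063 0.061] raycirc [0.6758 0.1571 0.08  ]
red [272.3 237.3] [ 235  201   74   70 2944] [0.4983 0.1474] [0.172  0.1479] 74.5
black [379.7 237.2] [ 342  204   76   66 3581] [ 0.4878 -0.1399] [0.1771 0.1486] 78.1
therm [215.4 185.8] [189 180  54  12 330] [0.634 0.295] [0.1457 0.0196] 83.5
bluecaps [191.8 183.6] 5 [0.6408 0.3581 0.016 ]
bluecaps [239. 188.] 7 [0.6253 0.2303 0.016 ]
clip [394.4 207.3] [368 205  42   8 190] [ 0.5627 -0.176   0.045 ] 0.9751352113935621
clip [369.4 219.7] [366 212   8  16  92] [ 0.5327 -0.111   0.045 ] 0.053472327934524055
clip [395.9 224.6] [391 218  10  15  97] [ 0.5183 -0.1784  0.045 ] 0.05385309761257728
```

View pics/crop.png

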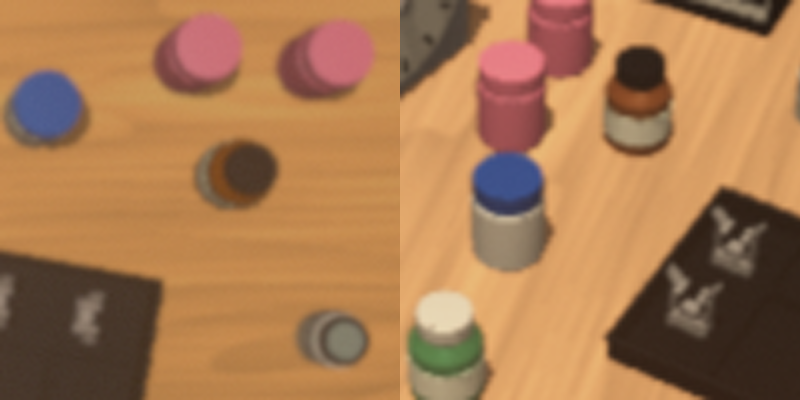

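The crop confirms it. The left half shows the blue lid, the pink jars, the amber bottle with its black cap, and the loupe with its dark eyepiece. The right half shows amber with a paper label and black cap, and white with a blue lid. Next is a small offset calculator, then the amber bottle.

```bash
cat > g.py <<'E'
import sys; from h import *
from scipy.spatial.transform import Rotation as Ro
# usage: g.py x y z theta(deg of tool x) ... chained; prints offsets in tool axes
def tray(n,x,y):
    c,a={'F':((.4878,-.1399),-11.9),'P':((.4983,.1474),-15.5)}[n]; a=np.radians(a)
    return c[0]+x*np.cos(a)-y*np.sin(a), c[1]+x*np.sin(a)+y*np.cos(a)
if __name__=='__main__':
    s=ctrl.get_state(); p=s['eef_pos']; X=Ro.from_quat(s['tcp_rot']).as_matrix()[:,0]; th=np.degrees(np.arctan2(X[1],X[0]))
    print('t %.2f'%s['time'],'pos',p.round(4),'th %.1f'%th,'open %.3f'%s['opening'],'q6 %.2f'%s['qpos'][5])
    a=sys.argv[1:]
    while a:
        x,y,z,t=map(float,a[:4]); a=a[4:]; d=np.array([x,y,z])-p; r=np.radians(th)
        print('dx %.2f dy %.2f dz %.2f twist %.1f'%(100*(d[0]*np.cos(r)+d[1]*np.sin(r)),100*(d[0]*np.sin(r)-d[1]*np.cos(r)),-100*d[2],th-t))
        p=np.array([x,y,z]); th=t
E
python3 g.py .627 -.2995 .19 -11.9
python3 -c "
from g import tray
for n in 'FP':
  print(n,[np.round(tray(n,*q),4) for q in((-.035,.035),(-.035,-.052),(.038,0))]) if 0 else print(n,tray(n,-.035,.035),tray(n,-.035,-.052),tray(n,.038,0))"
```

```text
t 0.10 pos [ 0.1961 -0.6452  0.23  ] th 16.9 open 1.000 q6 -0.15
dx 51.28 dy -20.56 dz 4.00 twist 28.8
F (np.float64(0.46076933201031983), np.float64(-0.09843503903255572)) (np.float64(0.442829567880813), np.float64(-0.18356532073641044)) (np.float64(0.5249833414338676), np.float64(-0.1477357590450719))
P (np.float64(0.47392627730043724), np.float64(0.19048040902504082)) (np.float64(0.45067653858162887), np.float64(0.10664455959589061)) (np.float64(0.5349179572219277), np.float64(0.13724494170902624))
```

```bash
python3 -m pendant '[{"dx":51.3,"dy":-20.6,"dz":4,"twist":28.8},{"dx":51.3,"dy":-20.6,"dz":4,"twist":28.8},{"dx":51.3,"dy":-20.6,"dz":4,"twist":28.8},{"dx":51.3,"dy":-20.6,"dz":4,"twist":28.8},{"dx":51.3,"dy":-20.6,"dz":4,"twist":28.8},{"dx":51.3,"dy":-20.6,"dz":4,"twist":28.8},{"dx":51.3,"dy":-20.6,"dz":4,"twist":28.8},{"dx":51.3,"dy":-20.6,"dz":4,"twist":28.8},{"dx":51.3,"dy":-20.6,"dz":4,"twist":28.8},{"dx":51.3,"dy":-20.6,"dz":4,"twist":28.8}]' 100 40
python3 -m pendant '[{},{},{}]'
python3 g.py .627 -.2995 .015 -11.9
```

```text
time: 1.35
eef_pos: [0.6291, -0.2961, 0.1898]
tcp_rot: [0.995, -0.101, -0.001, -0.001]
contact_force: [0.4, 0.0, -0.4]
opening: 1.0
finger_force: 0.0
t 1.35 pos [ 0.6291 -0.2961  0.1898] th -11.6 open 1.000 q6 1.19
dx -0.13 dy 0.37 dz 17.48 twist 0.3$[0]: bad value
```

```bash
python3 -m pendant '[{"dx":0,"dy":0},{"dx":0},{"dz":4},{"dz":8},{"dz":12}]'
python3 g.py .627 -.2995 .015 -11.9
```

```text
t 1.35 pos [ 0.6291 -0.2961  0.1898] th -11.6 open 1.000 q6 1.19
dx -0.13 dy 0.37 dz 17.48 twist 0.3$[0]: bad value
```

```bash
python3 -m pendant '[{"dx":0,"dy":0,"dz":0,"twist":0},{"dx":0,"dy":0,"dz":0,"twist":0},{"dx":0,"dy":0,"dz":4,"twist":0},{"dx":0,"dy":0,"dz":8,"twist":0}]'
python3 g.py .627 -.2995 .015 -11.9
```

```text
time: 1.85
eef_pos: [0.6267, -0.3015, 0.1118]
tcp_rot: [0.994, -0.105, 0.001, 0.001]
contact_force: [-0.6, -0.4, 0.3]
opening: 1.0
finger_force: 0.0
t 1.85 pos [ 0.6267 -0.3015  0.1118] th -12.0 open 1.000 q6 1.19
dx -0.01 dy -0.20 dz 9.68 twist -0.1
```

```bash
python3 -m pendant '[{"dx":0,"dy":-0.1,"dz":3,"twist":0},{"dx":0,"dy":-0.1,"dz":6,"twist":0},{"dx":0,"dy":-0.1,"dz":8,"twist":0},{"dx":0,"dy":-0.1,"dz":9.4,"twist":0},{"dx":0,"dy":-0.1,"dz":9.4,"twist":0},{"dx":0,"dy":-0.1,"dz":9.4,"twist":0}]'
python3 -m pendant '[{"dx":0,"dy":0,"dz":0,"twist":0},{"dx":0,"dy":0,"dz":0,"twist":0},{"dx":0,"dy":0,"dz":0,"twist":0},{"dx":0,"dy":0,"dz":0,"twist":0},{"dx":0,"dy":0,"dz":0,"twist":0},{"dx":0,"dy":0,"dz":0,"twist":0},{"dx":0,"dy":0,"dz":0,"twist":0}]' 0 40
python3 g.py
```

```text
time: 2.6
eef_pos: [0.6282, -0.2993, 0.0187]
tcp_rot: [0.995, -0.104, 0.001, 0.001]
contact_force: [-0.0, -0.4, 0.6]
opening: 0.999
finger_force: 0.0
time: 3.48
eef_pos: [0.6283, -0.2994, 0.0189]
tcp_rot: [0.995, -0.104, 0.001, 0.001]
contact_force: [-0.6, -0.3, 5.7]
opening: 0.596
finger_force: 42.3
t 3.48 pos [ 0.6283 -0.2994  0.0189] th -11.9 open 0.596 q6 1.19
```

```bash
python3 -m pendant '[{"dx":0,"dy":0,"dz":-3,"twist":0},{"dx":0,"dy":0,"dz":-7,"twist":0},{"dx":0,"dy":0,"dz":-11,"twist":0},{"dx":0,"dy":0,"dz":-13,"twist":0},{"dx":0,"dy":0,"dz":-13,"twist":0},{"dx":0,"dy":0,"dz":-13,"twist":0}]'
python3 g.py .4608 -.0984 .148 -11.9
```

```text
time: 4.22
eef_pos: [0.6261, -0.2979, 0.1445]
tcp_rot: [0.995, -0.104, -0.002, -0.001]
contact_force: [-0.2, -0.4, -1.5]
opening: 0.592
finger_force: 42.2
t 4.22 pos [ 0.6261 -0.2979  0.1445] th -11.9 open 0.592 q6 1.19
dx -20.30 dy -16.11 dz -0.35 twist -0.0
```

```bash
python3 - <<'E'
from h import *
s=shot('side'); t=shot('top'); save(np.hstack([cv2.resize(s['img'][60:240,250:450],(400,360)),cv2.resize(t['img'][110:290,300:500],(400,360))]),'held1.png')
E
```

```text
(no output)
```

View pics/held1.png

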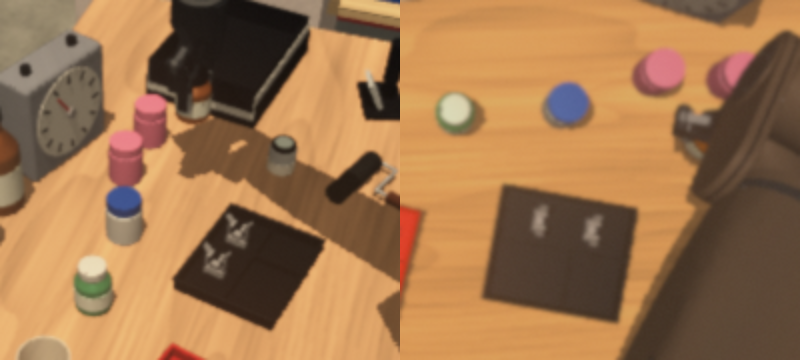

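The bottle is held upright at about (195,95) in the side crop, and the gripper's top is at about (695,130) in the top crop. I'll carry it to the black tray's large pocket.

```bash
python3 -m pendant '[{"dx":-4,"dy":-3.2,"dz":0,"twist":0},{"dx":-8,"dy":-6.4,"dz":0,"twist":0},{"dx":-12,"dy":-9.6,"dz":0,"twist":0},{"dx":-16,"dy":-12.8,"dz":0,"twist":0},{"dx":-19,"dy":-15,"dz":0,"twist":0},{"dx":-20.3,"dy":-16.1,"dz":0,"twist":0},{"dx":-20.3,"dy":-16.1,"dz":0,"twist":0},{"dx":-20.3,"dy":-16.1,"dz":0,"twist":0},{"dx":-20.3,"dy":-16.1,"dz":0,"twist":0}]'
python3 g.py .4608 -.0984 .025 -11.9
```

```text
time: 5.45
eef_pos: [0.4628, -0.1003, 0.1475]
tcp_rot: [0.995, -0.104, 0.0, 0.0]
contact_force: [0.1, -0.5, -1.8]
opening: 0.594
finger_force: 42.2
t 5.45 pos [ 0.4628 -0.1003  0.1475] th -12.0 open 0.594 q6 1.35
dx -0.24 dy -0.14 dz 12.25 twist -0.1
```

```bash
python3 -m pendant '[{"dx":-0.2,"dy":-0.2,"dz":3,"twist":0},{"dx":-0.2,"dy":-0.2,"dz":6,"twist":0},{"dx":-0.2,"dy":-0.2,"dz":9,"twist":0},{"dx":-0.2,"dy":-0.2,"dz":10.5,"twist":0},{"dx":-0.2,"dy":-0.2,"dz":11.5,"twist":0},{"dx":-0.2,"dy":-0.2,"dz":12.3,"twist":0},{"dx":-0.2,"dy":-0.2,"dz":12.3,"twist":0},{"dx":-0.2,"dy":-0.2,"dz":12.3,"twist":0}]'
python3 g.py .4608 -.0984 .023 -11.9
```

```text
time: 6.45
eef_pos: [0.461, -0.0972, 0.025]
tcp_rot: [0.995, -0.104, 0.001, 0.0]
contact_force: [-0.5, 0.6, -1.5]
opening: 0.597
finger_force: 42.2
t 6.45 pos [ 0.461  -0.0972  0.025 ] th -11.9 open 0.597 q6 1.36
dx 0.00 dy 0.13 dz 0.20 twist -0.0
```

```bash
python3 -m pendant '[{"dx":0,"dy":0,"dz":0.2,"twist":0},{"dx":0,"dy":0,"dz":0.2,"twist":0}]'
python3 -m pendant '[{"dx":0,"dy":0,"dz":0,"twist":0},{"dx":0,"dy":0,"dz":0,"twist":0},{"dx":0,"dy":0,"dz":0,"twist":0},{"dx":0,"dy":0,"dz":0,"twist":0},{"dx":0,"dy":0,"dz":-4,"twist":0},{"dx":0,"dy":0,"dz":-8,"twist":0},{"dx":0,"dy":0,"dz":-14,"twist":0},{"dx":0,"dy":0,"dz":-14,"twist":0}]' 70
python3 g.py .4945 -.371 .14 -15.5
```

```text
time: 6.7
eef_pos: [0.4611, -0.0972, 0.0229]
tcp_rot: [0.995, -0.104, 0.001, 0.0]
contact_force: [0.3, -0.5, -0.2]
opening: 0.591
finger_force: 42.3
time: 7.7
eef_pos: [0.4639, -0.0984, 0.1682]
tcp_rot: [0.995, -0.104, 0.006, 0.002]
contact_force: [-0.5, -0.4, -0.3]
opening: 0.706
finger_force: 0.0
t 7.70 pos [ 0.4639 -0.0984  0.1682] th -11.9 open 0.706 q6 1.36
dx 8.62 dy 26.04 dz 2.82 twist 3.6
```

```bash
python3 -m pendant '[{"dx":8.6,"dy":26.1,"dz":2.8,"twist":3.6},{"dx":8.6,"dy":26.1,"dz":2.8,"twist":3.6},{"dx":8.6,"dy":26.1,"dz":2.8,"twist":3.6},{"dx":8.6,"dy":26.1,"dz":2.8,"twist":3.6},{"dx":8.6,"dy":26.1,"dz":2.8,"twist":3.6},{"dx":8.6,"dy":26.1,"dz":2.8,"twist":3.6},{"dx":8.6,"dy":26.1,"dz":2.8,"twist":3.6},{"dx":8.6,"dy":26.1,"dz":2.8,"twist":3.6}]' 85
python3 g.py .4945 -.371 .019 -15.5
python3 - <<'E'
from h import *
t=shot('top'); save(cv2.resize(t['img'][190:290,330:510],(720,400)),'chk2.png')
E
```

```text
time: 8.7
eef_pos: [0.4907, -0.3685, 0.1341]
tcp_rot: [0.991, -0.134, -0.0, -0.0]
contact_force: [-0.2, -0.2, -0.3]
opening: 0.849
finger_force: 0.0
t 8.70 pos [ 0.4907 -0.3685  0.1341] th -15.4 open 0.849 q6 1.03
dx 0.43 dy 0.14 dz 11.51 twist 0.1
```

View pics/chk2.png

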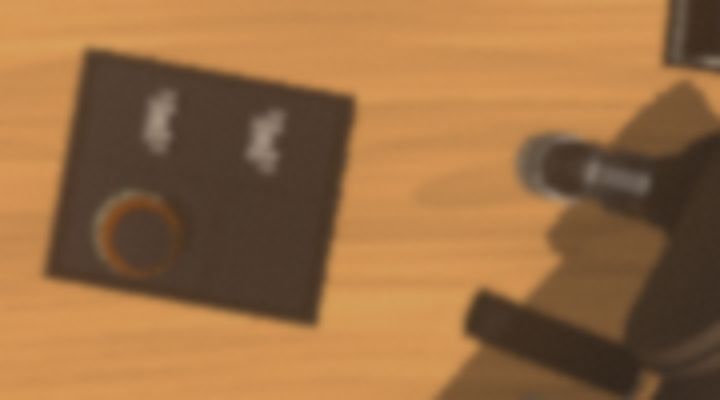

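The bottle stands in the large pocket at (140,235) in the crop. The loupe at (540,165) is below the gripper, so I'll go down and grip it.

```bash
python3 -m pendant '[{"dx":0.3,"dy":0,"dz":3,"twist":0},{"dx":0.3,"dy":0,"dz":6,"twist":0},{"dx":0.3,"dy":0,"dz":9,"twist":0},{"dx":0.3,"dy":0,"dz":11.3,"twist":0},{"dx":0.3,"dy":0,"dz":11.3,"twist":0},{"dx":0.3,"dy":0,"dz":11.3,"twist":0}]'
python3 -m pendant '[{"dx":0,"dy":0,"dz":0,"twist":0},{"dx":0,"dy":0,"dz":0,"twist":0},{"dx":0,"dy":0,"dz":0,"twist":0},{"dx":0,"dy":0,"dz":0,"twist":0},{"dx":0,"dy":0,"dz":0,"twist":0},{"dx":0,"dy":0,"dz":0,"twist":0},{"dx":0,"dy":0,"dz":0,"twist":0}]' 0 40
python3 g.py
python3 -m pendant '[{"dx":0,"dy":0,"dz":-3,"twist":0},{"dx":0,"dy":0,"dz":-7,"twist":0},{"dx":0,"dy":0,"dz":-11,"twist":0},{"dx":0,"dy":0,"dz":-15,"twist":0},{"dx":0,"dy":0,"dz":-15,"twist":0},{"dx":0,"dy":0,"dz":-15,"twist":0}]'
python3 g.py .4507 .1066 .17 -15.5
```

```text
time: 9.5
eef_pos: [0.4943, -0.371, 0.0226]
tcp_rot: [0.991, -0.135, 0.001, 0.001]
contact_force: [-0.0, -0.7, -0.2]
opening: 0.846
finger_force: 0.0
time: 10.38
eef_pos: [0.4946, -0.3719, 0.0233]
tcp_rot: [0.991, -0.135, 0.001, 0.001]
contact_force: [-0.4, -0.3, 7.0]
opening: 0.494
finger_force: 41.2
t 10.38 pos [ 0.4946 -0.3719  0.0233] th -15.5 open 0.494 q6 1.03
time: 11.12
eef_pos: [0.4929, -0.3701, 0.1698]
tcp_rot: [0.991, -0.135, -0.001, -0.001]
contact_force: [-0.1, 1.0, -1.3]
opening: 0.497
finger_force: 40.8
t 11.12 pos [ 0.4929 -0.3701  0.1698] th -15.5 open 0.497 q6 1.03
dx -16.82 dy -44.81 dz -0.02 twist -0.0
```

```bash
python3 -m pendant '[{"dx":-2,"dy":-5.3,"dz":0,"twist":0},{"dx":-4,"dy":-10.7,"dz":0,"twist":0},{"dx":-6,"dy":-16,"dz":0,"twist":0},{"dx":-8,"dy":-21.3,"dz":0,"twist":0},{"dx":-10,"dy":-26.7,"dz":0,"twist":0},{"dx":-12,"dy":-32,"dz":0,"twist":0},{"dx":-14,"dy":-37.3,"dz":0,"twist":0},{"dx":-16,"dy":-42.6,"dz":0,"twist":0},{"dx":-16.8,"dy":-44.8,"dz":0,"twist":0},{"dx":-16.8,"dy":-44.8,"dz":0,"twist":0}]'
python3 -m pendant '[{"dx":0,"dy":0,"dz":0,"twist":0},{"dx":0,"dy":0,"dz":0,"twist":0}]'
python3 g.py .4507 .1066 .029 -15.5
```

```text
time: 12.38
eef_pos: [0.4497, 0.1071, 0.169]
tcp_rot: [0.991, -0.133, -0.002, 0.0]
contact_force: [-0.4, -0.4, -0.1]
opening: 0.497
finger_force: 41.0
time: 12.62
eef_pos: [0.4514, 0.1048, 0.1707]
tcp_rot: [0.991, -0.136, -0.001, 0.0]
contact_force: [-0.1, 1.5, 0.3]
opening: 0.501
finger_force: 41.0
t 12.62 pos [0.4514 0.1048 0.1707] th -15.6 open 0.501 q6 1.85
dx -0.11 dy -0.16 dz 14.17 twist -0.1
```

```bash
python3 -m pendant '[{"dx":-0.1,"dy":-0.1,"dz":4,"twist":0},{"dx":-0.1,"dy":-0.1,"dz":8,"twist":0},{"dx":-0.1,"dy":-0.1,"dz":11.5,"twist":0},{"dx":-0.1,"dy":-0.1,"dz":13,"twist":0},{"dx":-0.1,"dy":-0.1,"dz":13.8,"twist":0},{"dx":-0.1,"dy":-0.1,"dz":14.1,"twist":0},{"dx":-0.1,"dy":-0.1,"dz":14.2,"twist":0},{"dx":-0.1,"dy":-0.1,"dz":14.2,"twist":0}]'
python3 g.py .4507 .1066 .0268 -15.5
```

```text
time: 13.62
eef_pos: [0.4515, 0.1071, 0.0302]
tcp_rot: [0.991, -0.135, 0.001, -0.0]
contact_force: [-0.4, -0.7, -0.7]
opening: 0.496
finger_force: 41.0
t 13.62 pos [0.4515 0.1071 0.0302] th -15.5 open 0.496 q6 1.85
dx -0.07 dy 0.07 dz 0.34 twist -0.0
```

```bash
python3 -m pendant '[{"dx":0,"dy":0,"dz":0.2,"twist":0},{"dx":0,"dy":0,"dz":0.35,"twist":0},{"dx":0,"dy":0,"dz":0.35,"twist":0}]'
python3 -m pendant '[{"dx":0,"dy":0,"dz":0,"twist":0},{"dx":0,"dy":0,"dz":0,"twist":0},{"dx":0,"dy":0,"dz":0,"twist":0},{"dx":0,"dy":0,"dz":0,"twist":0},{"dx":0,"dy":0,"dz":-4,"twist":0},{"dx":0,"dy":0,"dz":-8,"twist":0},{"dx":0,"dy":0,"dz":-14,"twist":0},{"dx":0,"dy":0,"dz":-14,"twist":0}]' 62
python3 g.py .68 -.1472 .16 -15.5
```

```text
time: 14.0
eef_pos: [0.4513, 0.1071, 0.0272]
tcp_rot: [0.991, -0.135, -0.0, 0.0]
contact_force: [-2.6, -0.2, 8.7]
opening: 0.502
finger_force: 41.9
time: 15.0
eef_pos: [0.4546, 0.1071, 0.1717]
tcp_rot: [0.991, -0.135, 0.006, -0.001]
contact_force: [0.5, 0.3, -0.1]
opening: 0.614
finger_force: 0.0
t 15.00 pos [0.4546 0.1071 0.1717] th -15.5 open 0.614 q6 1.85
dx 28.52 dy 18.48 dz 1.17 twist -0.0
```

```bash
python3 -m pendant '[{"dx":28.5,"dy":18.5,"dz":0,"twist":0},{"dx":28.5,"dy":18.5,"dz":0.6,"twist":0},{"dx":28.5,"dy":18.5,"dz":0.6,"twist":0},{"dx":28.5,"dy":18.5,"dz":0.6,"twist":0},{"dx":28.5,"dy":18.5,"dz":0.6,"twist":0},{"dx":28.5,"dy":18.5,"dz":0.6,"twist":0},{"dx":28.5,"dy":18.5,"dz":0.6,"twist":0},{"dx":28.5,"dy":18.5,"dz":0.6,"twist":0},{"dx":28.5,"dy":18.5,"dz":0.6,"twist":0},{"dx":28.5,"dy":18.5,"dz":0.6,"twist":0}]' 92
python3 g.py .68 -.1472 .016 -15.5
python3 - <<'E'
from h import *
t=shot('top'); P=cloud(t); im=t['img']; 
save(np.hstack([cv2.resize(im[190:280,220:320],(400,360)),cv2.resize(im[120:220,340:440],(360,360))]),'chk3.png')
E
```

```text
time: 16.25
eef_pos: [0.6756, -0.1465, 0.1601]
tcp_rot: [0.991, -0.134, 0.0, -0.0]
contact_force: [-0.4, 0.0, 0.3]
opening: 0.92
finger_force: 0.0
t 16.25 pos [ 0.6756 -0.1465  0.1601] th -15.4 open 0.920 q6 1.48
dx 0.44 dy -0.05 dz 14.41 twist 0.1
```

View pics/chk3.png

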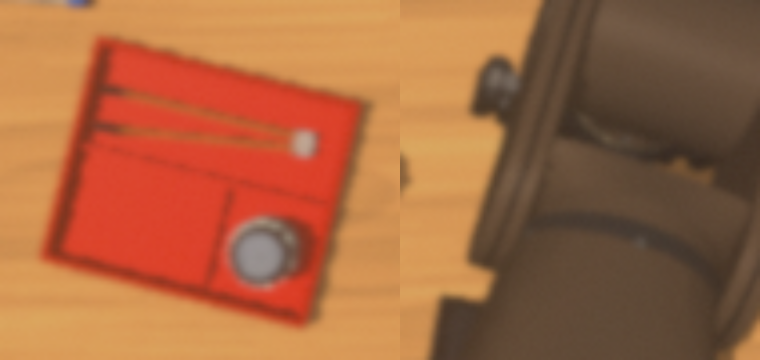

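The loupe stands in the small pocket at (265,250) in the crop, and the tongs are untouched. Next I'll grip the fixer jar.

```bash
python3 -m pendant '[{"dx":0.2,"dy":0,"dz":3,"twist":0},{"dx":0.2,"dy":0,"dz":6,"twist":0},{"dx":0.2,"dy":0,"dz":9,"twist":0},{"dx":0.2,"dy":0,"dz":12,"twist":0},{"dx":0.2,"dy":0,"dz":14.2,"twist":0},{"dx":0.2,"dy":0,"dz":14.2,"twist":0},{"dx":0.2,"dy":0,"dz":14.2,"twist":0}]'
python3 -m pendant '[{"dx":0,"dy":0,"dz":0,"twist":0},{"dx":0,"dy":0,"dz":0,"twist":0},{"dx":0,"dy":0,"dz":0,"twist":0},{"dx":0,"dy":0,"dz":0,"twist":0},{"dx":0,"dy":0,"dz":0,"twist":0},{"dx":0,"dy":0,"dz":0,"twist":0},{"dx":0,"dy":0,"dz":0,"twist":0}]' 0 40
python3 g.py
python3 -m pendant '[{"dx":0,"dy":0,"dz":-3,"twist":0},{"dx":0,"dy":0,"dz":-7,"twist":0},{"dx":0,"dy":0,"dz":-11,"twist":0},{"dx":0,"dy":0,"dz":-17,"twist":0},{"dx":0,"dy":0,"dz":-17,"twist":0},{"dx":0,"dy":0,"dz":-17,"twist":0}]'
python3 g.py .4739 .1905 .187 -15.5
```

```text
time: 17.18
eef_pos: [0.6788, -0.1483, 0.0192]
tcp_rot: [0.991, -0.135, 0.001, 0.0]
contact_force: [1.3, -0.2, -0.5]
opening: 0.921
finger_force: 0.0
time: 18.05
eef_pos: [0.6792, -0.1486, 0.0199]
tcp_rot: [0.991, -0.135, 0.002, 0.0]
contact_force: [-0.9, -0.5, 5.2]
opening: 0.626
finger_force: 42.6
t 18.05 pos [ 0.6792 -0.1486  0.0199] th -15.5 open 0.626 q6 1.48
time: 18.8
eef_pos: [0.6773, -0.1477, 0.1869]
tcp_rot: [0.991, -0.135, -0.001, -0.0]
contact_force: [0.2, 0.5, -2.1]
opening: 0.619
finger_force: 42.3
t 18.80 pos [ 0.6773 -0.1477  0.1869] th -15.5 open 0.619 q6 1.48
dx -28.64 dy -27.16 dz -0.01 twist -0.0
```

```bash
python3 -m pendant '[{"dx":-4,"dy":-3.8,"dz":0,"twist":0},{"dx":-8,"dy":-7.6,"dz":0,"twist":0},{"dx":-12,"dy":-11.4,"dz":0,"twist":0},{"dx":-16,"dy":-15.2,"dz":0,"twist":0},{"dx":-20,"dy":-19,"dz":0,"twist":0},{"dx":-24,"dy":-22.8,"dz":0,"twist":0},{"dx":-27,"dy":-25.6,"dz":0,"twist":0},{"dx":-28.6,"dy":-27.2,"dz":0,"twist":0},{"dx":-28.6,"dy":-27.2,"dz":0,"twist":0},{"dx":-28.6,"dy":-27.2,"dz":0,"twist":0}]'
python3 -m pendant '[{"dx":0,"dy":0,"dz":0,"twist":0},{"dx":0,"dy":0,"dz":0,"twist":0}]'
python3 g.py .4739 .1905 .026 -15.5
```

```text
time: 20.05
eef_pos: [0.4745, 0.19, 0.1863]
tcp_rot: [0.991, -0.135, -0.001, 0.001]
contact_force: [-0.0, -0.3, -1.0]
opening: 0.623
finger_force: 42.4
time: 20.3
eef_pos: [0.4754, 0.1899, 0.1876]
tcp_rot: [0.991, -0.136, -0.0, 0.0]
contact_force: [0.8, 0.6, -0.4]
opening: 0.623
finger_force: 42.4
t 20.30 pos [0.4754 0.1899 0.1876] th -15.6 open 0.623 q6 2.02
dx -0.16 dy -0.02 dz 16.16 twist -0.1
```

```bash
python3 -m pendant '[{"dx":-0.1,"dy":0,"dz":4,"twist":0},{"dx":-0.1,"dy":0,"dz":8,"twist":0},{"dx":-0.1,"dy":0,"dz":12,"twist":0},{"dx":-0.1,"dy":0,"dz":14,"twist":0},{"dx":-0.1,"dy":0,"dz":15.5,"twist":0},{"dx":-0.1,"dy":0,"dz":16,"twist":0},{"dx":-0.1,"dy":0,"dz":16.2,"twist":0},{"dx":-0.1,"dy":0,"dz":16.2,"twist":0}]'
python3 -m pendant '[{"dx":0,"dy":0,"dz":0.2,"twist":0},{"dx":0,"dy":0,"dz":0.2,"twist":0}]'
python3 g.py .4739 .1905 .0238 -15.5
```

```text
time: 21.3
eef_pos: [0.4748, 0.191, 0.0267]
tcp_rot: [0.991, -0.135, 0.001, -0.0]
contact_force: [-0.2, -0.1, -1.5]
opening: 0.621
finger_force: 42.4
time: 21.55
eef_pos: [0.4742, 0.1909, 0.0241]
tcp_rot: [0.991, -0.135, 0.0, -0.0]
contact_force: [-0.2, 0.7, -1.7]
opening: 0.619
finger_force: 42.4
t 21.55 pos [0.4742 0.1909 0.0241] th -15.5 open 0.619 q6 2.03
dx -0.02 dy 0.04 dz 0.03 twist -0.0
```

Now 1 mm more, then release and rise. After that I go to the film can, which needs θ = -11.9.

```bash
python3 -m pendant '[{"dx":0,"dy":0,"dz":0.1,"twist":0},{"dx":0,"dy":0,"dz":0.1,"twist":0}]'
python3 -m pendant '[{"dx":0,"dy":0,"dz":0,"twist":0},{"dx":0,"dy":0,"dz":0,"twist":0},{"dx":0,"dy":0,"dz":0,"twist":0},{"dx":0,"dy":0,"dz":0,"twist":0},{"dx":0,"dy":0,"dz":-4,"twist":0},{"dx":0,"dy":0,"dz":-8,"twist":0},{"dx":0,"dy":0,"dz":-14,"twist":0},{"dx":0,"dy":0,"dz":-14,"twist":0}]' 72
python3 g.py .4958 .377 .14 -11.9
```

```text
time: 21.8
eef_pos: [0.4743, 0.1909, 0.0239]
tcp_rot: [0.991, -0.135, -0.0, 0.0]
contact_force: [-3.6, -0.4, 5.8]
opening: 0.618
finger_force: 43.0
time: 22.8
eef_pos: [0.4779, 0.1916, 0.169]
tcp_rot: [0.991, -0.135, 0.006, -0.002]
contact_force: [0.1, -0.2, -0.2]
opening: 0.717
finger_force: 0.0
t 22.80 pos [0.4779 0.1916 0.169 ] th -15.5 open 0.717 q6 2.03
dx -3.23 dy -18.35 dz 2.90 twist -3.6
```

```bash
python3 -m pendant '[{"dx":-3.2,"dy":-18.4,"dz":1.5,"twist":-3.6},{"dx":-3.2,"dy":-18.4,"dz":2.5,"twist":-3.6},{"dx":-3.2,"dy":-18.4,"dz":2.5,"twist":-3.6},{"dx":-3.2,"dy":-18.4,"dz":2.5,"twist":-3.6},{"dx":-3.2,"dy":-18.4,"dz":2.5,"twist":-3.6},{"dx":-3.2,"dy":-18.4,"dz":2.5,"twist":-3.6},{"dx":-3.2,"dy":-18.4,"dz":2.5,"twist":-3.6}]'
python3 g.py .4958 .377 .010 -11.9
python3 - <<'E'
from h import *
t=shot('top'); im=t['img']; 
save(np.hstack([cv2.resize(im[190:280,220:320],(400,360)),cv2.resize(im[200:290,150:250],(400,360))]),'chk4.png')
E
```

```text
time: 23.68
eef_pos: [0.4928, 0.3756, 0.1383]
tcp_rot: [0.995, -0.105, 0.0, -0.0]
contact_force: [0.4, 0.5, 0.4]
opening: 0.719
finger_force: 0.0
t 23.68 pos [0.4928 0.3756 0.1383] th -12.0 open 0.719 q6 2.27
dx 0.26 dy -0.20 dz 12.83 twist -0.1
```

View pics/chk4.png

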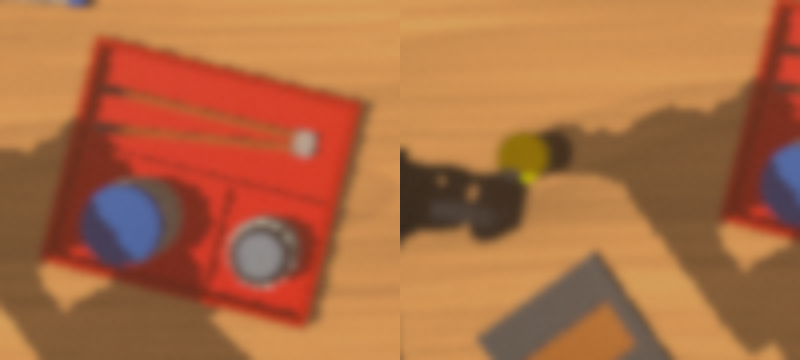

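The jar stands in the large red pocket at (125,225), with the loupe at (262,250). The can is at (525,155) in the right half. I'll grip it.

```bash
python3 -m pendant '[{"dx":0.2,"dy":-0.1,"dz":3,"twist":0},{"dx":0.2,"dy":-0.1,"dz":6,"twist":0},{"dx":0.2,"dy":-0.1,"dz":9,"twist":0},{"dx":0.2,"dy":-0.1,"dz":12.4,"twist":0},{"dx":0.2,"dy":-0.1,"dz":12.4,"twist":0},{"dx":0.2,"dy":-0.1,"dz":12.4,"twist":0}]'
python3 -m pendant '[{"dx":0,"dy":0,"dz":0,"twist":0},{"dx":0,"dy":0,"dz":0,"twist":0},{"dx":0,"dy":0,"dz":0,"twist":0},{"dx":0,"dy":0,"dz":0,"twist":0},{"dx":0,"dy":0,"dz":0,"twist":0},{"dx":0,"dy":0,"dz":0,"twist":0},{"dx":0,"dy":0,"dz":0,"twist":0},{"dx":0,"dy":0,"dz":0,"twist":0}]' 0 30
python3 g.py
python3 -m pendant '[{"dx":0,"dy":0,"dz":-3,"twist":0},{"dx":0,"dy":0,"dz":-7,"twist":0},{"dx":0,"dy":0,"dz":-11,"twist":0},{"dx":0,"dy":0,"dz":-16,"twist":0},{"dx":0,"dy":0,"dz":-16,"twist":0},{"dx":0,"dy":0,"dz":-16,"twist":0}]'
python3 g.py .4428 -.1836 .18 -11.9
```

```text
time: 24.48
eef_pos: [0.4956, 0.3774, 0.0153]
tcp_rot: [0.995, -0.104, 0.001, -0.001]
contact_force: [0.4, 0.5, 0.2]
opening: 0.718
finger_force: 0.0
time: 25.48
eef_pos: [0.496, 0.3779, 0.0159]
tcp_rot: [0.995, -0.104, 0.001, -0.001]
contact_force: [-1.1, -0.5, 5.5]
opening: 0.386
finger_force: 29.5
t 25.48 pos [0.496  0.3779 0.0159] th -11.9 open 0.386 q6 2.27
time: 26.22
eef_pos: [0.4941, 0.3771, 0.1733]
tcp_rot: [0.995, -0.104, -0.0, 0.0]
contact_force: [0.5, 1.1, -1.3]
opening: 0.381
finger_force: 29.8
t 26.23 pos [0.4941 0.3771 0.1733] th -11.9 open 0.381 q6 2.27
dx 6.55 dy 55.92 dz -0.67 twist -0.0
```

```bash
python3 -m pendant '[{"dx":0.6,"dy":5.5,"dz":0,"twist":0},{"dx":1.3,"dy":11,"dz":0,"twist":0},{"dx":2,"dy":16.5,"dz":0,"twist":0},{"dx":2.6,"dy":22,"dz":0,"twist":0},{"dx":3.2,"dy":27.5,"dz":0,"twist":0},{"dx":3.9,"dy":33,"dz":0,"twist":0},{"dx":4.5,"dy":38.5,"dz":0,"twist":0},{"dx":5.2,"dy":44,"dz":0,"twist":0},{"dx":5.8,"dy":49.5,"dz":0,"twist":0},{"dx":6.4,"dy":54,"dz":0,"twist":0}]'
python3 -m pendant '[{"dx":0.1,"dy":1.9,"dz":0,"twist":0},{"dx":0.1,"dy":1.9,"dz":0,"twist":0},{"dx":0.1,"dy":1.9,"dz":0,"twist":0},{"dx":0.1,"dy":1.9,"dz":0,"twist":0}]'
python3 g.py .4428 -.1836 .022 -11.9
```

```text
time: 27.48
eef_pos: [0.4441, -0.1656, 0.1716]
tcp_rot: [0.995, -0.104, -0.002, -0.001]
contact_force: [0.4, -0.1, -0.5]
opening: 0.381
finger_force: 29.9
time: 27.98
eef_pos: [0.4429, -0.1817, 0.1736]
tcp_rot: [0.995, -0.103, -0.0, -0.0]
contact_force: [-0.5, -0.7, -0.2]
opening: 0.382
finger_force: 30.0
t 27.98 pos [ 0.4429 -0.1817  0.1736] th -11.8 open 0.382 q6 1.17
dx 0.03 dy 0.19 dz 15.16 twist 0.1
```

```bash
python3 -m pendant '[{"dx":0,"dy":0.2,"dz":4,"twist":0},{"dx":0,"dy":0.2,"dz":8,"twist":0},{"dx":0,"dy":0.2,"dz":12,"twist":0},{"dx":0,"dy":0.2,"dz":14,"twist":0},{"dx":0,"dy":0.2,"dz":15,"twist":0},{"dx":0,"dy":0.2,"dz":15.2,"twist":0},{"dx":0,"dy":0.2,"dz":15.2,"twist":0}]'
python3 -m pendant '[{"dx":0,"dy":0,"dz":0.2,"twist":0},{"dx":0,"dy":0,"dz":0.2,"twist":0}]'
python3 g.py .4428 -.1836 .0195 -11.9
```

```text
time: 28.85
eef_pos: [0.4433, -0.1853, 0.0228]
tcp_rot: [0.995, -0.104, 0.001, 0.0]
contact_force: [0.7, -0.4, -0.6]
opening: 0.386
finger_force: 30.0
time: 29.1
eef_pos: [0.4427, -0.1853, 0.0203]
tcp_rot: [0.995, -0.104, 0.0, 0.0]
contact_force: [-0.4, 0.2, 0.4]
opening: 0.378
finger_force: 30.0
t 29.10 pos [ 0.4427 -0.1853  0.0203] th -11.9 open 0.378 q6 1.17
dx -0.03 dy -0.17 dz 0.08 twist -0.0
```

```bash
python3 -m pendant '[{"dx":0,"dy":-0.1,"dz":0.1,"twist":0},{"dx":0,"dy":-0.1,"dz":0.1,"twist":0}]'
python3 -m pendant '[{"dx":0,"dy":0,"dz":0,"twist":0},{"dx":0,"dy":0,"dz":0,"twist":0},{"dx":0,"dy":0,"dz":0,"twist":0},{"dx":0,"dy":0,"dz":0,"twist":0},{"dx":0,"dy":0,"dz":-4,"twist":0},{"dx":0,"dy":0,"dz":-8,"twist":0},{"dx":0,"dy":0,"dz":-14,"twist":0},{"dx":0,"dy":0,"dz":-14,"twist":0}]' 48
python3 g.py .52 .10 .18 35 .634 .295 .13 83.4
```

```text
time: 29.35
eef_pos: [0.4434, -0.1851, 0.0199]
tcp_rot: [0.995, -0.104, 0.001, 0.001]
contact_force: [-2.2, -0.7, 4.4]
opening: 0.384
finger_force: 30.2
time: 30.35
eef_pos: [0.4458, -0.1862, 0.1647]
tcp_rot: [0.995, -0.104, 0.005, 0.003]
contact_force: [0.2, -0.7, -0.4]
opening: 0.478
finger_force: 0.0
t 30.35 pos [ 0.4458 -0.1862  0.1647] th -11.9 open 0.478 q6 1.17
dx 1.36 dy -29.53 dz -1.53 twist -46.9
dx 20.52 dy -9.43 dz 5.00 twist -48.4
```

```bash
python3 -m pendant '[{"dx":1.4,"dy":-29.5,"dz":-1.5,"twist":-47},{"dx":1.4,"dy":-29.5,"dz":-1.5,"twist":-47},{"dx":1.4,"dy":-29.5,"dz":-1.5,"twist":-47},{"dx":1.4,"dy":-29.5,"dz":-1.5,"twist":-47},{"dx":1.4,"dy":-29.5,"dz":-1.5,"twist":-47},{"dx":1.4,"dy":-29.5,"dz":-1.5,"twist":-47},{"dx":1.4,"dy":-29.5,"dz":-1.5,"twist":-47},{"dx":1.4,"dy":-29.5,"dz":-1.5,"twist":-47}]'
python3 -m pendant '[{"dx":20.5,"dy":-9.5,"dz":3,"twist":-48.3},{"dx":20.5,"dy":-9.5,"dz":5,"twist":-48.3},{"dx":20.5,"dy":-9.5,"dz":5,"twist":-48.3},{"dx":20.5,"dy":-9.5,"dz":5,"twist":-48.3},{"dx":20.5,"dy":-9.5,"dz":5,"twist":-48.3},{"dx":20.5,"dy":-9.5,"dz":5,"twist":-48.3},{"dx":20.5,"dy":-9.5,"dz":5,"twist":-48.3}]'
python3 g.py .634 .295 .012 83.4
python3 - <<'E'
from h import *
t=shot('top'); im=t['img']; s=shot('side')['img']; np.savez('top1.npz',**t)
save(np.hstack([cv2.resize(im[195:285,335:425],(400,400)),cv2.resize(s[250:350,220:320],(400,400))]),'chk5.png')
E
```

```text
time: 31.35
eef_pos: [0.5167, 0.1005, 0.1731]
tcp_rot: [0.954, 0.301, -0.001, -0.0]
contact_force: [0.5, 0.1, 0.8]
opening: 0.478
finger_force: 0.0
time: 32.22
eef_pos: [0.6306, 0.296, 0.124]
tcp_rot: [0.748, 0.664, 0.0, 0.0]
contact_force: [0.0, -0.2, -0.1]
opening: 0.48
finger_force: 0.0
t 32.23 pos [0.6306 0.296  0.124 ] th 83.2 open 0.480 q6 0.41
dx -0.06 dy 0.35 dz 11.20 twist -0.2
```

View pics/chk5.png

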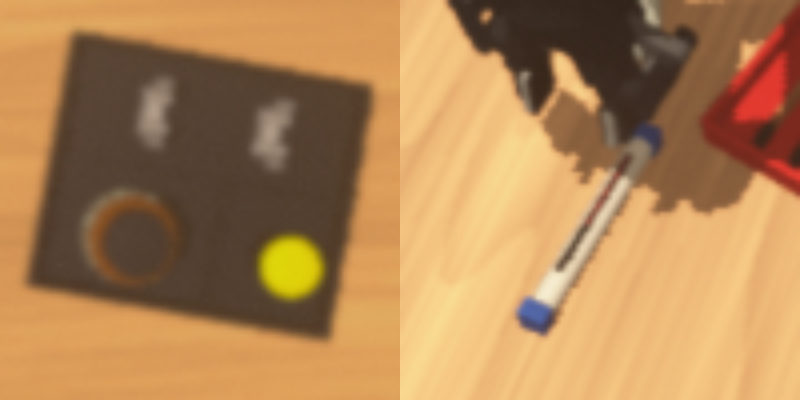

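The bottle at (135,238) and the can at (290,267) are in the black tray. The thermometer lies below the gripper. I'll go down to it.

```bash
python3 -m pendant '[{"dx":0,"dy":0.2,"dz":3,"twist":0},{"dx":0,"dy":0.2,"dz":6,"twist":0},{"dx":0,"dy":0.2,"dz":9,"twist":0},{"dx":0,"dy":0.2,"dz":11.4,"twist":0},{"dx":0,"dy":0.2,"dz":11.4,"twist":0},{"dx":0,"dy":0.2,"dz":11.4,"twist":0}]'
python3 g.py .634 .295 .0025 83.4
```

```text
time: 33.08
eef_pos: [0.6333, 0.2972, 0.0111]
tcp_rot: [0.747, 0.665, 0.001, 0.0]
contact_force: [0.6, 0.2, -0.0]
opening: 0.477
finger_force: 0.0
t 33.08 pos [0.6333 0.2972 0.0111] th 83.4 open 0.477 q6 0.41
dx -0.21 dy 0.10 dz 0.86 twist -0.0
```

```bash
python3 -m pendant '[{"dx":-0.2,"dy":0,"dz":0.5,"twist":0},{"dx":-0.2,"dy":0,"dz":0.8,"twist":0},{"dx":-0.2,"dy":0,"dz":0.8,"twist":0}]'
python3 -m pendant '[{"dx":0,"dy":0,"dz":0,"twist":0},{"dx":0,"dy":0,"dz":0,"twist":0},{"dx":0,"dy":0,"dz":0,"twist":0},{"dx":0,"dy":0,"dz":0,"twist":0},{"dx":0,"dy":0,"dz":0,"twist":0},{"dx":0,"dy":0,"dz":0,"twist":0},{"dx":0,"dy":0,"dz":0,"twist":0},{"dx":0,"dy":0,"dz":0,"twist":0}]' 0 60
python3 g.py
```

```text
time: 33.45
eef_pos: [0.632, 0.2949, 0.0018]
tcp_rot: [0.747, 0.665, -0.0, -0.0]
contact_force: [0.9, -0.3, 0.4]
opening: 0.483
finger_force: 0.0
time: 34.45
eef_pos: [0.6324, 0.2951, 0.0023]
tcp_rot: [0.747, 0.665, 0.0, 0.0]
contact_force: [-0.4, 0.2, 4.2]
opening: 0.157
finger_force: 58.9
t 34.45 pos [0.6324 0.2951 0.0023] th 83.4 open 0.157 q6 0.41
```

```bash
python3 -m pendant '[{"dx":0,"dy":0,"dz":-3,"twist":0},{"dx":0,"dy":0,"dz":-7,"twist":0},{"dx":0,"dy":0,"dz":-11,"twist":0},{"dx":0,"dy":0,"dz":-16,"twist":0},{"dx":0,"dy":0,"dz":-16,"twist":0},{"dx":0,"dy":0,"dz":-16,"twist":0}]'
python3 - <<'E'
from h import *
from g import tray
P=[];
for f in('top0','top1'):
    t=dict(np.load(f+'.npz')); C=cloud(t)
    hsv=cv2.cvtColor(t['img'],cv2.COLOR_RGB2HSV); H,S,V=[hsv[...,i] for i in range(3)]
    a=np.radians(-11.9); loc=(C[...,:2]-np.array([.4878,-.1399]))@np.array([[np.cos(a),-np.sin(a)],[np.sin(a),np.cos(a)]])
    for y in(-.035,.035):
        m=(abs(loc[...,1]-y)<.02)&(abs(loc[...,0]-.038)<.03)&(C[...,2]>.030)&(C[...,2]<.06)
        q=loc[m]; print(f,y,m.sum(),'x',q[:,0].min().round(4),q[:,0].max().round(4),q[:,0].mean().round(4),'y',q[:,1].min().round(4),q[:,1].max().round(4),'z',C[m][:,2].max().round(3))
    w=np.zeros((400,640),bool); w[195:280,330:430]=1
    m=(abs(C[...,2]-.02)<.006)&w; q=C[m][:,:2].astype(np.float32); print('rim',m.sum(),cv2.minAreaRect(q))
E
python3 g.py .525 .05 .18 78.1 .525 -.1477 .18 78.1
```

```text
time: 35.2
eef_pos: [0.6312, 0.2947, 0.1603]
tcp_rot: [0.747, 0.665, -0.001, -0.0]
contact_force: [-1.2, -0.8, -1.2]
opening: 0.156
finger_force: 58.7
top0 -0.035 56 x 0.0185 0.0573 0.0375 y -0.039 -0.0253 z 0.054
top0 0.035 52 x 0.0186 0.0564 0.0372 y 0.029 0.0451 z 0.053
rim 766 ((0.48780131340026855, -0.1384831666946411), (0.1833305060863495, 0.15487733483314514), 78.06488037109375)
top1 -0.035 56 x 0.0186 0.0573 0.0375 y -0.0396 -0.0253 z 0.054
top1 0.035 52 x 0.0187 0.0564 0.0372 y 0.0292 0.0449 z 0.056
rim 771 ((0.48780733346939087, -0.13841652870178223), (0.1833021342754364, 0.15488892793655396), 78.02098846435547)
t 35.20 pos [0.6312 0.2947 0.1603] th 83.4 open 0.156 q6 0.41
dx -25.53 dy -7.73 dz -1.97 twist 5.3
dx -19.35 dy 4.08 dz -0.00 twist 0.0
```

```bash
python3 -m pendant '[{"dx":-5,"dy":-1.5,"dz":0,"twist":1},{"dx":-10,"dy":-3,"dz":0,"twist":2},{"dx":-15,"dy":-4.5,"dz":0,"twist":3},{"dx":-20,"dy":-6.1,"dz":0,"twist":4},{"dx":-25.5,"dy":-7.7,"dz":0,"twist":5.3},{"dx":-25.5,"dy":-7.7,"dz":0,"twist":5.3},{"dx":-25.5,"dy":-7.7,"dz":0,"twist":5.3}]'
python3 -m pendant '[{"dx":-5,"dy":1,"dz":0,"twist":0},{"dx":-10,"dy":2.1,"dz":0,"twist":0},{"dx":-15,"dy":3.1,"dz":0,"twist":0},{"dx":-19.3,"dy":4.1,"dz":0,"twist":0},{"dx":-19.3,"dy":4.1,"dz":0,"twist":0},{"dx":-19.3,"dy":4.1,"dz":0,"twist":0},{"dx":-19.3,"dy":4.1,"dz":0,"twist":0}]'
python3 g.py .525 -.1465 .075 78.1
```

```text
time: 36.08
eef_pos: [0.5254, 0.0507, 0.1601]
tcp_rot: [0.777, 0.63, -0.001, -0.001]
contact_force: [-0.5, 0.1, -1.1]
opening: 0.159
finger_force: 58.8
time: 36.95
eef_pos: [0.5267, -0.1451, 0.1613]
tcp_rot: [0.776, 0.631, -0.0, -0.001]
contact_force: [-1.0, -0.2, -0.6]
opening: 0.159
finger_force: 58.8
t 36.95 pos [ 0.5267 -0.1451  0.1613] th 78.2 open 0.159 q6 -0.25
dx -0.17 dy -0.13 dz 8.63 twist 0.1
```

```bash
python3 -m pendant '[{"dx":-0.2,"dy":-0.15,"dz":3,"twist":0.1},{"dx":-0.2,"dy":-0.15,"dz":6,"twist":0.1},{"dx":-0.2,"dy":-0.15,"dz":9,"twist":0.1},{"dx":-0.2,"dy":-0.15,"dz":10.7,"twist":0.1},{"dx":-0.2,"dy":-0.15,"dz":10.7,"twist":0.1},{"dx":-0.2,"dy":-0.15,"dz":10.7,"twist":0.1},{"dx":-0.2,"dy":-0.15,"dz":10.7,"twist":0.1}]'
python3 g.py .525 -.1465 .038 78.1
python3 - <<'E'
from h import *
s=shot('side'); t=shot('top'); save(np.hstack([cv2.resize(s['img'][130:230,310:430],(440,366)),cv2.resize(t['img'][190:290,330:430],(350,366))]),'chk6.png')
E
```

```text
time: 37.83
eef_pos: [0.5257, -0.1488, 0.0563]
tcp_rot: [0.777, 0.629, 0.001, 0.001]
contact_force: [1.1, 0.2, -1.0]
opening: 0.154
finger_force: 58.8
t 37.83 pos [ 0.5257 -0.1488  0.0563] th 78.0 open 0.154 q6 -0.25
dx 0.21 dy -0.12 dz 1.83 twist -0.1
```

View pics/chk6.png

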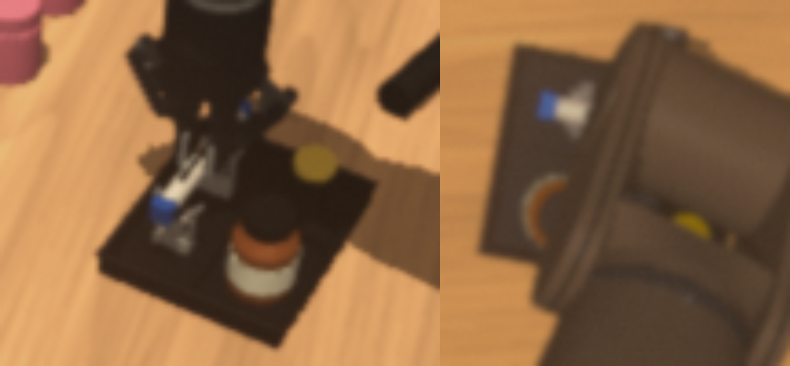

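The thermometer is above the clips and in line with them: near cap at (165,208), far cap at (245,105). I'll press down in steps and watch the force.

```bash
python3 -m pendant '[{"dx":0.1,"dy":0,"dz":0.8,"twist":0},{"dx":0.1,"dy":0,"dz":1.5,"twist":0},{"dx":0.1,"dy":0,"dz":1.7,"twist":0},{"dx":0.1,"dy":0,"dz":1.7,"twist":0}]'
python3 -m pendant '[{"dx":0,"dy":0,"dz":0.3,"twist":0},{"dx":0,"dy":0,"dz":0.5,"twist":0},{"dx":0,"dy":0,"dz":0.5,"twist":0}]'
python3 g.py .525 -.1465 .025 78.1
```

```text
time: 38.42
eef_pos: [0.5261, -0.148, 0.0384]
tcp_rot: [0.777, 0.629, 0.001, 0.001]
contact_force: [3.2, -0.8, 1.8]
opening: 0.158
finger_force: 59.2
time: 38.8
eef_pos: [0.5266, -0.1484, 0.0354]
tcp_rot: [0.777, 0.629, 0.001, 0.002]
contact_force: [0.9, 0.0, 11.6]
opening: 0.155
finger_force: 60.1
t 38.80 pos [ 0.5266 -0.1484  0.0354] th 78.0 open 0.155 q6 -0.25
dx 0.15 dy -0.19 dz 1.04 twist -0.1
```

```bash
python3 -m pendant '[{"dx":0,"dy":0,"dz":0.3,"twist":0},{"dx":0,"dy":0,"dz":0.6,"twist":0},{"dx":0,"dy":0,"dz":0.6,"twist":0}]'
python3 -m pendant '[{"dx":0,"dy":0,"dz":0.3,"twist":0},{"dx":0,"dy":0,"dz":0.4,"twist":0},{"dx":0,"dy":0,"dz":0.4,"twist":0}]'
python3 g.py .525 -.1465 .025 78.1
```

```text
time: 39.17
eef_pos: [0.5258, -0.1479, 0.0267]
tcp_rot: [0.777, 0.629, 0.001, 0.001]
contact_force: [4.7, -0.8, -1.8]
opening: 0.157
finger_force: 58.9
time: 39.55
eef_pos: [0.5258, -0.1478, 0.025]
tcp_rot: [0.777, 0.629, 0.0, 0.0]
contact_force: [-0.6, 0.8, 12.6]
opening: 0.161
finger_force: 60.3
t 39.55 pos [ 0.5258 -0.1478  0.025 ] th 78.0 open 0.161 q6 -0.25
dx 0.11 dy -0.11 dz -0.00 twist -0.1
```

```bash
python3 -m pendant '[{"dx":0,"dy":0,"dz":-0.1,"twist":0},{"dx":0,"dy":0,"dz":-0.1,"twist":0},{"dx":0,"dy":0,"dz":-0.1,"twist":0},{"dx":0,"dy":0,"dz":-0.1,"twist":0},{"dx":0,"dy":0,"dz":-3,"twist":0},{"dx":0,"dy":0,"dz":-7,"twist":0},{"dx":0,"dy":0,"dz":-12,"twist":0},{"dx":0,"dy":0,"dz":-16,"twist":0}]' 36
python3 -m pendant '[{"dx":4,"dy":4,"dz":0,"twist":0},{"dx":20,"dy":10,"dz":0,"twist":0},{"dx":20,"dy":10,"dz":0,"twist":0},{"dx":30,"dy":10,"dz":0,"twist":0},{"dx":30,"dy":10,"dz":0,"twist":0},{"dx":30,"dy":10,"dz":0,"twist":0},{"dx":30,"dy":10,"dz":0,"twist":0},{"dx":30,"dy":10,"dz":0,"twist":0}]'
cat > fin.py <<'E'
from h import *
t=shot('top'); s=shot('side'); C=cloud(t); im=t['img']
hsv=cv2.cvtColor(im,cv2.COLOR_RGB2HSV); H,S,V=[hsv[...,i] for i in range(3)]
for n,c,a,items in(('F',(.4878,-.1390),-11.95,(('amber',-.035,.035,.079),('can',-.035,-.052,.056))),('P',(.4983,.1474),-15.5,(('jar',-.035,.035,.076),('loupe',-.035,-.052,.054)))):
    a=np.radians(a); M=np.array([[np.cos(a),-np.sin(a)],[np.sin(a),np.cos(a)]]); L=(C[...,:2]-np.array(c))@M
    for nm,x,y,z in items:
        m=(np.hypot(L[...,0]-x,L[...,1]-y)<.04)&(abs(C[...,2]-z)<.007); q=L[m]
        print(nm,m.sum(),q.mean(0).round(4) if m.any() else '', 'z',np.median(C[m][:,2]).round(4))
    if n=='F':
        m=(abs(L[...,0]-.038)<.014)&(abs(L[...,1])<.085)&(C[...,2]>.028)
        for lo,hi in((-.085,-.05),(-.025,.025),(.05,.085)):
            k=m&(L[...,1]>lo)&(L[...,1]<hi)&(C[...,2]<.06); q=L[k]
            if k.any(): print('therm',lo,k.sum(),q.mean(0).round(4),'y',q[:,1].min().round(4),q[:,1].max().round(4),'ztop',np.percentile(C[k][:,2],[50,90]).round(4))
save(np.hstack([cv2.resize(im[190:290,220:430],(480,228)),cv2.resize(s['img'][140:290,290:430],(213,228))]),'fin.png')
E
python3 fin.py
```

```text
time: 40.55
eef_pos: [0.525, -0.1475, 0.1847]
tcp_rot: [0.777, 0.629, 0.0, 0.0]
contact_force: [0.3, 0.6, -0.1]
opening: 0.362
finger_force: 0.0
time: 41.55
eef_pos: [0.6848, 0.1236, 0.1825]
tcp_rot: [0.778, 0.629, -0.001, -0.0]
contact_force: [0.4, -1.8, 0.0]
opening: 0.362
finger_force: 0.0
amber 195 [-0.0359  0.0379] z 0.0795
can 149 [-0.0349 -0.0527] z 0.0566
therm -0.085 55 [ 0.0371 -0.0604] y -0.0708 -0.0504 ztop [0.0398 0.0427]
therm -0.025 118 [0.0373 0.0004] y -0.0247 0.0245 ztop [0.0392 0.0418]
therm 0.05 52 [0.0377 0.0607] y 0.0505 0.0697 ztop [0.0399 0.0429]
jar 0  z nan
loupe 190 [-0.0318 -0.0501] z 0.0547
  return _methods._mean(a, axis=axis, dtype=dtype,
  ret = ret.dtype.type(ret / rcount)
```

View pics/fin.png

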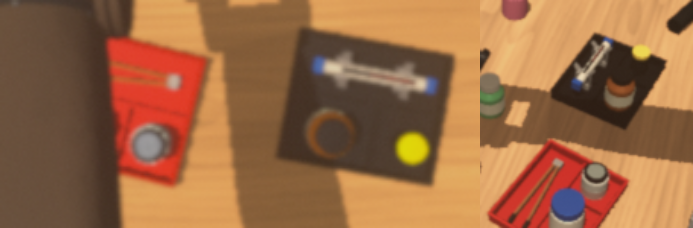

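The thermometer is seated level (tube top about 40 mm at both ends and x about 37 mm), shown at (375,75). The bottle at (330,135) and the can at (412,148) are centred, and the loupe is at (150,143). The arm hides the jar in the top view, but the side view shows it upright at (567,208). The gripper is clear of everything, so I'm handing in.

```bash
python3 -c "
from plant import ctrl; print(ctrl.sign_off())"
```

```text
the job is handed in; nothing more can be done
None
```

I made up both kits and handed the job in after about 42 s of robot time; the hand-in returned no verdict, and the last camera check showed every part in place and the thermometer snapped home, though the jar's position was confirmed only by eye.

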